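# Load the scanner with the specimen into the microscope

### The job

Load the scanner module that carries the specimen into the microscope: lift it by its drum out of the storage tray, lay it on the loading apron with its front toward the guide rails, let go, then take it by its handle and push it in under the yoke until it is fully home and the spring catch has clicked out behind its plate. The specimen must stay lying on its drum; leave the other module in the tray, and do not disturb the things standing about.

Things in the scene. Friction and masses are not known exactly. Their poses are not given: they have to be found in the camera images.
- seat (a point): the module's home place on the microscope's guide bed: point on the bed surface, 45 mm above the table. x is the way the module is pushed in, y to the left of that, z up. Home = the module's drum axis on this point, x axes agreeing, plate front against an end stop. Bed: flat strip 92 mm wide, x -185 to +65 mm; black base under it 350 x 260 x 25 mm, x -205 to +145
- mouth (a point): middle of the entry between the two guide rails, on the bed surface, 66 mm before the seat (x = -66), same axes. Rails run from here to 50 mm past the seat, 20 mm high, inner faces 67 mm apart (plate: 64), overhanging the plate's edges by 4.5 mm with 2 mm play above it: a module enters only by sliding along x. The mouth flares out about 4 mm a side over the last 8 mm
- apron (a point): middle of the loading apron, on the bed surface, 122 mm before the seat, same axes. A module laid with its drum axis here (front toward the seat) lies 6 mm short of the flared mouth, handle toward -x
- yoke (a point): middle of the grey yoke's underside, 66 mm above the seat: bar 34 mm deep (x), 166 mm wide (y), 14 mm thick, plus a rear arm to x = +97 mm. Round posts (26 mm diameter) at y = +-66 mm carry it, thumbscrews on them reach 110 mm above the bed. Drum and specimen pass under it; fingers on the drum do not. A bare column, 56 mm thick, 225 mm high, stands at x = 118, y = 102 mm
- catch (a joint): travel of the spring catch (m): 0 = bolt fully out, 0.010 = fully pushed back. The plate's front corner pushes it back (spring 2.5 to 4 N; 7 to 20 N of push on the module), it then rubs along the plate's side, and springs out behind the plate's rear edge only when the module is home, with 1.5 mm play
- catch_nose (a point): tip of the catch: a steel bolt in the right-hand rail (seat -y side), sliding along seat y, 8 mm above the bed. Its nose stands 6.5 mm into the plate's path, bevelled 30 degrees on the apron side, square on the other, between x = -61 and -43.5 mm from the seat. Its black pull knob, outside the rail, reaches 86 mm from the bed's middle line
- tray: fixed grey tray 190 x 250 mm, floor 6 mm; origin on the table midway between its two bays (drum axes at tray y = +60 and -60 mm, x = 0; module fronts toward +x). Fences 14 mm high round the plates. Each handle sits in a pocket with walls 52 mm above the table, 6 mm beside it and closed behind: no room for fingers. Lift a module straight up 50 mm to clear it
- scanner_a_drum (a point): module A, one of two alike scanner modules of 0.35 to 0.55 kg: point on the axis of its upright steel drum (48 mm diameter, 14 to 55 mm above the module's underside), 37 mm above the underside. Drum top has a round recess, radius 18, depth 5 mm. x points from handle to front (the end that goes in first), z up. In the tray its underside is 6 mm above the table
- scanner_a_plate (a point): underside of module A on the drum axis, same axes: aluminium plate 84 x 64 x 14 mm (x -42 to +42, y -32 to +32 mm, the two front corners bevelled 6 mm) on which the drum stands
- scanner_a_handle (a point): middle of module A's handle, same axes: upright black block 36 (x) x 12 (y) x 34 mm (z), 90 mm behind the drum axis, middle 29 and top 46 mm above the module's underside. A low stem (8 mm wide, top 16 mm above the underside) joins it to the plate, 30 mm of it free
- scanner_b_drum (a point): module B, one of two alike scanner modules of 0.35 to 0.55 kg: point on the axis of its upright steel drum (48 mm diameter, 14 to 55 mm above the module's underside), 37 mm above the underside. Drum top has a round recess, radius 18, depth 5 mm. x points from handle to front (the end that goes in first), z up. In the tray its underside is 6 mm above the table
- scanner_b_plate (a point): underside of module B on the drum axis, same axes: aluminium plate 84 x 64 x 14 mm (x -42 to +42, y -32 to +32 mm, the two front corners bevelled 6 mm) on which the drum stands
- scanner_b_handle (a point): middle of module B's handle, same axes: upright black block 36 (x) x 12 (y) x 34 mm (z), 90 mm behind the drum axis, middle 29 and top 46 mm above the module's underside. A low stem (8 mm wide, top 16 mm above the underside) joins it to the plate, 30 mm of it free
- specimen: the specimen: loose steel puck, 32 mm diameter, 5 mm thick, with a flat 17 mm square chip on top (6.5 mm in all); origin at the centre of its underside, 13 mm above the drum point of the module in whose drum-top recess it lies: module A or module B. That module is the one to load
- plug: loose dust plug: black disc 32 mm in diameter, 5 mm thick, with an upright knob 14 mm in diameter and 16 mm tall; origin at the centre of its underside. It lies in the drum top of the module that is not wanted
- head: bystander: the microscope's measuring head, black box on a grey three-legged frame, about 130 x 130 mm and 165 mm tall; origin on the table between its two front legs
- chipbox: bystander: clear flat box 85 x 65 x 22 mm; origin under its centre
- tweezers: bystander: steel tweezers 125 mm long, 9 mm high, lying along their x axis; origin under their middle

How it is judged:
By the outcome, as a careful person would: the job done as asked, in the order asked, and still so for the second after the job is handed in, with the robot touching nothing.
It also fails if it takes over 64 s, if anything falls off the work surface, if the arm or the gripper's body presses on something with over 40 N, if the wrist force passes 120 N, or if a joint passes its speed limit or range.

### The arm

A 6-joint arm with a two-finger parallel gripper is mounted at the origin on the work surface. World frame = base frame: x ahead of the robot, y to its left, z up, the work surface at z = 0. Lengths are in mm, angles in rad, forces in N, time in s.
With the tool pointing down it reaches from about 300 to 775 mm from the base axis. Payload 14.6 kg.
Tool frame: the origin (TCP) lies between the finger pads; the fingertips stand 8 mm ahead of it and the grasp point (between the pads) lies 11 mm behind it; z points along the fingers, y is the direction in which the jaws open and shut (so a half turn about z gives the same grasp; the last joint's range is limited). The gripper opens to 94 mm and grips with 3 to 60 N. Pads are 16 mm wide; open, the fingers measure 119 mm over their backs; the gripper's body (75 mm by 177 mm) begins 78 mm behind the grasp point.
Start: joints at [-1.329, 0.3, 1.521, -0, 1.321, -0.067], TCP at [167.147, -523.976, 213.446] pointing down, gripper open.
Joint ranges: [-3.03, 3.03], [-0.79, 2.21], [0.23, 2.52], [-1.04, 4.18], [0, 3.07], [-2.55, 2.55]. Speed limits (rad/s): [2.22, 2.22, 2.57, 3.14, 3.14, 3.14].

### API

Orientations are given as [roll, pitch, yaw] about the fixed x, y, z axes, in that order (R = Rz(yaw) Ry(pitch) Rx(roll)).
In Python, from cell import manip gives the robot as it stands. The module is installed in compiled form; this text tells all that it offers.
- The arm moves only by the tool send_rows, never from a script. Its argument "series" is a list that holds one entry, the list of rows, each a list of 5 numbers: the opening, from 0 (shut) to 1 (fully open), then the shift along the tool's x, y, z in mm, then the turn about the tool's z in degrees. In form: [[[gripper, dx, dy, dz, roll], ...]]. A call has 1 to 10 rows; each row is the pose to reach, as a shift and turn from the pose commanded when the call began, along the tool's axes at that moment; what a row does not reach only later rows make up. A row lasts 1/10 s, in which the tool goes at most 50 mm and 8.59 degrees, less where a joint would pass 70% of its speed; a pose out of reach is approached as far as the arm can. A call with a gripper value outside its range is refused whole. The fingers move at their own pace and stop on an object; "newtons" is the grip in N (left out, the last holds). Time passes only in rows, so rows that repeat a pose let the fingers close. It gives the time, the measured TCP pose, the force and the opening at its end, in the units of the state.
- manip.read_state(): the state, without advancing time (a new reading comes with each control period).
- manip.camera(name): name is "scene" or "top"; returns a dict with "img" (400x640x3 uint8, red, green, blue), "vfov" (degrees; the focal length in pixels is half the picture's height over the tangent of half this angle, whatever the lens; pixels are square), "cx", "cy" (the principal point, pixels), "pose" (4x4, takes a point from camera to world coordinates). Camera axes: x right, y down, z forward; pixel columns grow to the right and rows downward; lengths in mm; the calibration is good to about 2 mm. A picture is of the moment at which its call begins. There is no depth.
- manip.sign_off(): hands the job in, once; it reports no verdict.
Trained networks look in a picture, given as the dict that the camera call returned (one of the last four; its "shot" number tells which), for a name from the list of things; names that differ only in an ending like _2 or _b are one class to them, and where a whole thing is asked for, a point or a joint stands for the part that bears it (a point fixed in the world has none). Each returns a list of dicts, best first, with "conf" (0 to 1); they miss things now and then, are a little off and sometimes report something else, mostly with a low value. They report only what shows in the picture. A call takes as long as a camera call.
- manip.find_in(target, picture): "rect" ([left, top, width, height] in pixels, round what is visible of it).
- manip.silhouettes(target, picture): "pixels" (400x640 bool, what is visible of it) and "rect" ([left, top, width, height] in pixels, round what is visible of it).
The state is a dict: "clock": time; "joints": joint angles; "qd": joint speeds; "effort": joint torques, N m; "eef_pos": TCP position; "eef_rot": TCP orientation; "wrist_force": force on the tool from outside, world axes, zero at the start; "moment": the same for the moment, N m; "finger_gap": finger opening in mm.
Only numpy, scipy, OpenCV 4.12 (cv2) and the standard library are available. Lean on these libraries where they do the work, as an engineer would, in place of code of your own. Each camera call takes 0.05 s, during which the arm holds its last target. There are 200 camera calls.

## Working session

There is one attempt and no reset: what is moved stays moved. The work goes in short steps, Python scripts to look and compute and a tool call to move; the robot and the scene stay as the last step left them, time stands still between calls to the robot, and variables do not carry over. Pictures are saved under pics/ and viewed, about 8 in all and at most 12, crops included, and the job is handed in when it is done.

Besides the shell and the picture viewer there is one more tool, called after "Request:" as name(argument=value, ...) on one line, values as JSON. send_rows: Moves the arm, as the interface text tells. Its arguments: {"type":"object","properties":{"series":{"type":"array"},"newtons":{"type":"number"}},"required":["series"]}

```bash
mkdir -p pics; cat > h.py <<'E'
import numpy as np, cv2
from cell import manip
def K(p):
    f=p["img"].shape[0]/2/np.tan(np.radians(p["vfov"])/2); return f,p["cx"],p["cy"]
def ray(p,u,v,z):
    f,cx,cy=K(p); P=np.array(p["pose"]); d=P[:3,:3]@np.array([(u-cx)/f,(v-cy)/f,1]); o=P[:3,3]
    return o+d*(z-o[2])/d[2]
def proj(p,X):
    f,cx,cy=K(p); P=np.array(p["pose"]); c=P[:3,:3].T@(np.array(X,float)-P[:3,3]); return np.array([cx+f*c[0]/c[2],cy+f*c[1]/c[2]])
def save(p,n,crop=None,s=1):
    im=p["img"][:,:,::-1]
    if crop: l,t,w,h=crop; im=im[t:t+h,l:l+w]
    cv2.imwrite("pics/"+n,cv2.resize(im,None,fx=s,fy=s,interpolation=cv2.INTER_CUBIC))
E
python3 - <<'E'
from h import *
np.set_printoptions(precision=1,suppress=True)
print(manip.read_state())
ims=[]
for c in("top","scene"):
    p=manip.camera(c); save(p,c+"0.png",s=1.25); print(c,K(p),p["pose"])
    for t in["specimen","plug","scanner_a_drum","scanner_a_plate","scanner_a_handle","catch_nose","tray","head","chipbox","tweezers","yoke"]:
        try: print(t,[(np.round(d["rect"],1).tolist(),round(d["conf"],2)) for d in manip.find_in(t,p)][:4])
        except Exception as e: print(t,e)
E
```

```text
{'clock': 0.0, 'joints': array([-1.3,  0.3,  1.5,  0. ,  1.3, -0.1]), 'qd': array([-0.,  0., -0.,  0., -0.,  0.]), 'effort': array([ -0. , -53.2, -35.3,   0.1,   0. ,  -0. ]), 'eef_pos': array([ 167.1, -523.7,  212.9]), 'eef_rot': array([-3.1, -0. ,  0.3]), 'wrist_force': array([ 0.1, -0.4,  0.3]), 'moment': array([-0., -0., -0.]), 'finger_gap': 93.73731693149259}
top (np.float64(475.56089210675225), 331.1003221395634, 194.34365230826137) [[   0.    -1.     0.1  415.1]
 [  -1.    -0.    -0.    90.7]
 [   0.    -0.1   -1.  1654.4]
 [   0.     0.     0.     1. ]]
specimen []
plug [([447.5, 213.9, 8.8, 4.9], 0.44)]
scanner_a_drum []
scanner_a_plate [([406.0, 197.2, 15.1, 43.8], 0.64), ([244.8, 115.3, 98.5, 112.3], 0.41), ([411.8, 201.3, 7.1, 10.8], 0.25)]
scanner_a_handle [([400.7, 199.9, 24.4, 41.4], 0.62)]
catch_nose [([402.3, 198.2, 20.9, 43.4], 0.37)]
tray [([389.9, 187.6, 79.4, 69.2], 0.65), ([242.4, 117.1, 102.0, 109.1], 0.56)]
head [([175.0, 180.0, 35.8, 39.2], 0.8)]
chipbox [([416.2, 138.9, 29.5, 28.1], 0.91)]
tweezers [([405.6, 195.8, 15.0, 42.1], 0.47)]
yoke []
scene (np.float64(380.76809636495074), 325.05579346134647, 204.2580801856639) [[  -0.6    0.6   -0.5 1058.2]
 [   0.8    0.5   -0.4  462. ]
 [   0.    -0.6   -0.8  879.3]
 [   0.     0.     0.     1. ]]
specimen [([264.0, 161.4, 7.8, 2.6], 0.45)]
plug [([240.3, 138.9, 6.3, 9.5], 0.41)]
scanner_a_drum [([256.4, 147.5, 34.0, 39.0], 0.82)]
scanner_a_plate [([252.8, 147.9, 43.2, 39.8], 0.71)]
scanner_a_handle [([251.8, 150.5, 43.7, 38.1], 0.78)]
catch_nose []
tray [([222.6, 128.6, 89.4, 71.2], 0.73)]
head [([469.9, 279.3, 64.0, 65.2], 0.88), ([256.2, 148.0, 39.7, 41.7], 0.39)]
chipbox [([188.4, 186.3, 37.4, 29.8], 0.8)]
tweezers [([344.4, 166.4, 27.1, 16.3], 0.72)]
yoke [([269.1, 209.3, 154.0, 154.5], 0.64), ([191.8, 188.5, 29.5, 24.8], 0.51)]
```

View pics/top0.png

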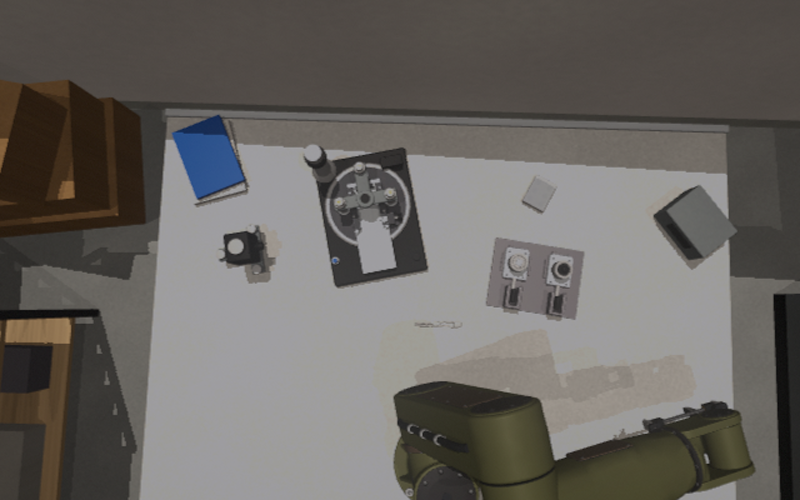

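View pics/scene0.png

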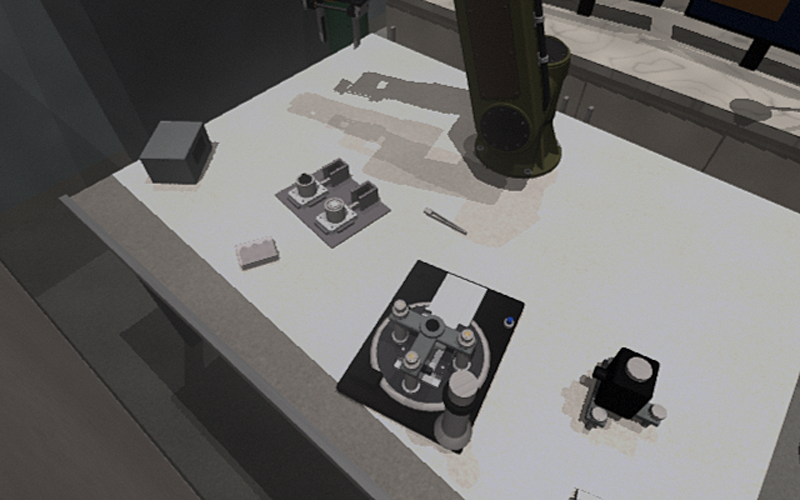

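Two pictures seen. The specimen (bright puck) is in the left module in the top view, at about (413,209) raw. The black plug is in the right one, at about (449,215). The microscope base has corners near (257,130), (323,119), (341,214) and (268,228) raw. Next I'll fit the outlines.

```bash
cat > fit.py <<'E'
from h import *
from scipy.optimize import least_squares
from scipy.ndimage import map_coordinates
def W(pose,pts):
    x,y,a=pose; pts=np.asarray(pts,float); c,s=np.cos(a),np.sin(a)
    return np.c_[x+c*pts[:,0]-s*pts[:,1], y+s*pts[:,0]+c*pts[:,1], pts[:,2]]
def fit(pics,segs,pose,rad=(6,3,2),n=25):
    gs=[cv2.GaussianBlur(cv2.cvtColor(p["img"],cv2.COLOR_RGB2GRAY),(0,0),.7).astype(float) for p in pics]
    pose=np.array(pose,float)
    for r in list(rad)+[rad[-1]]*3:
        obs=[]
        for p,g in zip(pics,gs):
            for a,b in segs:
                for t in np.linspace(.06,.94,n):
                    X=np.array(a,float)*(1-t)+np.array(b,float)*t; X2=X+(np.array(b)-np.array(a))*.01
                    w=W(pose,[X,X2]); u=proj(p,w[0]); d=proj(p,w[1])-u; d/=np.hypot(*d); nn=np.array([-d[1],d[0]])
                    s=np.arange(-r,r+.01,.25); q=u+s[:,None]*nn
                    v=map_coordinates(g,[q[:,1],q[:,0]],order=1,mode="nearest"); gr=np.abs(np.gradient(v)); 
                    k=gr.argmax()
                    if gr[k]<2: continue
                    m=slice(max(k-3,0),k+4); off=(s[m]*gr[m]).sum()/gr[m].sum()
                    obs.append((p,X,u+off*nn,nn))
        f=lambda z:np.array([(proj(p,W([z[0],z[1],z[2]],[X])[0])-q)@nn for p,X,q,nn in obs])
        s=least_squares(f,pose,loss="soft_l1",f_scale=.4,x_scale=[1,1,.01]); pose=s.x
    return pose,np.median(np.abs(f(pose))),len(obs)
def rect(x0,x1,y0,y1,z): 
    c=[(x0,y0,z),(x1,y0,z),(x1,y1,z),(x0,y1,z)]; return [(c[i],c[(i+1)%4]) for i in range(4)]
E
cat > m.py <<'E'
from fit import *
np.set_printoptions(precision=3,suppress=True)
T=manip.camera("top");S=manip.camera("scene")
base=rect(-205,145,-130,130,25); bed=[((-185,-46,45),(-75,-46,45)),((-185,46,45),(-75,46,45)),((-185,-46,45),(-185,46,45))]
# initial from top picture corners
tl,tr,br,bl=[ray(T,u,v,25)[:2] for u,v in[(257,130),(323,119),(341,214),(268,228)]]
ang=np.arctan2(*((tl+tr)/2-(bl+br)/2)[::-1]); c=(tl+tr+br+bl)/4; c0=np.r_[c+30*np.array([np.cos(ang),np.sin(ang)]),ang]
print("init",c0)
for n,pp in(("T",[T]),("S",[S]),("TS",[T,S])):
    print("scope",n,*fit(pp,base+bed,c0))
a,b=ray(T,413,209,50),ray(T,449,215,50); m=(a+b)/2; d=a-b; ang=np.arctan2(d[1],d[0])-np.pi/2
t0=[m[0],m[1],ang]; print(t0)
tr=rect(-95,95,-125,125,6)  # check extents
for n,pp in(("T",[T]),("S",[S])): print("tray",n,*fit(pp,tr,t0,rad=(8,4,2)))
def crop(p,c,s): l,t,w,h=c; return cv2.resize(p["img"][t:t+h,l:l+w,::-1],None,fx=s,fy=s,interpolation=cv2.INTER_CUBIC)
cv2.imwrite("pics/c1.png",np.hstack([crop(T,(250,110,100,125),4),crop(T,(385,180,90,125),4)]))
E
python3 m.py
```

```text
init [690.329 210.878   0.183]
scope T [688.188 217.337   0.216] 0.23966324182826715 172
scope S [690.565 217.779   0.222] 0.5078469820801896 175
scope TS [688.86  217.413   0.219] 0.26758984566807065 347
[np.float64(534.1155260639082), np.float64(-253.3204784611709), np.float64(-0.13764675398130977)]
tray T [ 501.604 -251.557   -0.131] 0.2279529529502234 100
tray S [ 501.683 -251.122   -0.129] 0.32631746841619147 94
```

View pics/c1.png

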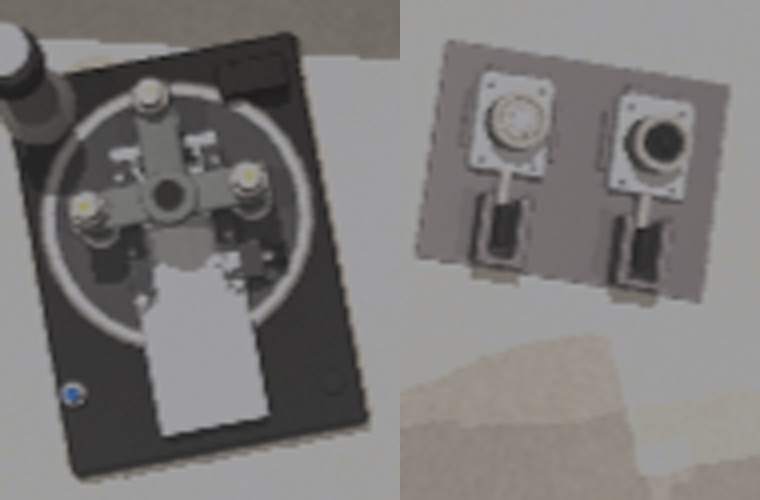

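Picture 3 shows the microscope with its yoke near crop (170,195). The tray's left module has the specimen and the right has the plug; the drums stand forward of the tray's outline centre. Next I'll fit the wanted module's plate and work out the first move.

```bash
cat > m2.py <<'E'
from fit import *
np.set_printoptions(precision=3,suppress=True)
T=manip.camera("top");S=manip.camera("scene")
def plate(z): return [((-42,-32,z),(36,-32,z)),((-42,32,z),(36,32,z)),((42,-26,z),(42,26,z)),((-42,-32,z),(-42,32,z))]
a=ray(T,413.5,209.5,60)
for n,pp in(("T",[T]),("S",[S]),("TS",[T,S])): print("plate",n,*fit(pp,plate(20),[a[0],a[1],-.13],rad=(4,2)))
# from right module minus offset
b=ray(T,449,215,60); print("init",a,b)
for n,p in(("T",T),("S",S)):
  for nm in("specimen","scanner_a_drum","scanner_a_handle"):
    for d in manip.silhouettes(nm,p)[:3]:
        v,u=np.nonzero(d["pixels"]); print(n,nm,round(d["conf"],2),len(u),u.mean(),v.mean(),ray(p,u.mean(),v.mean(),{"specimen":61,"scanner_a_drum":43,"scanner_a_handle":35}[nm]))
st=manip.read_state(); print(st["eef_pos"],st["eef_rot"],st["joints"])
E
python3 m2.py
```

```text
plate T [ 540.215 -196.677   -0.122] 0.19065543218271694 100
plate S [ 537.665 -198.063   -0.129] 0.2124790247504883 100
plate TS [ 539.214 -197.185   -0.119] 0.39165100215242854 200
init [ 540.134 -192.245   60.   ] [ 524.975 -311.807   60.   ]
T scanner_a_drum 0.86 485 411.8020618556701 214.77938144329897 [ 523.338 -189.665   43.   ]
T scanner_a_handle 0.7 433 412.1524249422633 214.32101616628177 [ 525.475 -192.238   35.   ]
S specimen 0.44 54 267.3333333333333 163.6851851851852 [ 538.537 -195.24    61.   ]
S scanner_a_drum 0.74 521 271.10748560460655 172.22840690978887 [ 545.484 -174.913   43.   ]
S scanner_a_handle 0.89 444 269.5563063063063 173.53378378378378 [ 547.53  -180.719   35.   ]
[ 167.127 -523.992  213.451] [3.142 0.    0.309] [-1.329  0.3    1.521 -0.     1.321 -0.067]
```

Request:
send_rows(series=[[[1, 45, -20, 0, 3], [1, 95, -42, 10, 8], [1, 150, -66, 20, 15], [1, 205, -90, 30, 20], [1, 260, -114, 40, 25], [1, 315, -138, 50, 25], [1, 365, -160, 55, 25], [1, 410, -180, 60, 25], [1, 440, -193, 60, 25], [1, 454, -199, 60, 25]]], newtons=30)

```text
clock: 2.7
eef_pos: [539.8, -195.3, 153.3]
eef_rot: [3.142, 0.0, -0.127]
wrist_force: [-0.8, -1.1, 0.3]
finger_gap: 94.0
```

Request:
send_rows(series=[[[1, 0, 0, 0, 0], [1, 0, 0, 0, 0], [1, 0, 0, 0, 0]]])

```text
clock: 3.0
eef_pos: [537.9, -197.7, 153.5]
eef_rot: [3.142, 0.0, -0.128]
wrist_force: [0.1, -0.4, -0.7]
finger_gap: 94.0
```

```bash
python3 - <<'E'
from h import *
s=manip.read_state(); print(s)
p=manip.camera("top"); save(p,"t1.png",(370,160,130,100),5)
x,y,z=s["eef_pos"]; print(proj(p,[x,y,z+8])-[370,160],proj(p,[539,-196.5,61])-[370,160])
q=manip.camera("scene"); save(q,"s1.png",(210,100,120,110),5)
print(proj(q,[x,y,z-8])-[210,100],proj(q,[539,-196.5,61])-[210,100])
a,b=cv2.imread("pics/t1.png"),cv2.imread("pics/s1.png")
cv2.imwrite("pics/c2.png",cv2.resize(np.hstack([a,b[:500]]),None,fx=.64,fy=.64))
E
```

```text
{'clock': 3.0, 'joints': array([-4.16092021e-01,  4.04882964e-01,  1.52355672e+00, -1.34797806e-04,
        1.21331135e+00,  1.28301635e+00]), 'qd': array([-1.46785113e-02, -6.86159703e-03,  1.16202269e-03, -2.71374886e-05,
       -1.03476028e-03,  1.03813459e-03]), 'effort': array([ 1.41728394e+00, -5.70465446e+01, -3.39781380e+01,  6.76427339e-02,
       -7.05313124e-02,  1.04856823e-02]), 'eef_pos': array([ 537.90288643, -197.71777693,  153.50048588]), 'eef_rot': array([ 3.14151653e+00,  1.87708754e-04, -1.28264869e-01]), 'wrist_force': array([ 0.06626593, -0.38517116, -0.73984228]), 'moment': array([ 0.00539389, -0.01232643, -0.00896285]), 'finger_gap': 94.02455871356155}
[50.96462652 47.89584018] [44.81454769 49.85033271]
[53.51980133 42.08964059] [56.92971954 63.57762064]
```

View pics/c2.png

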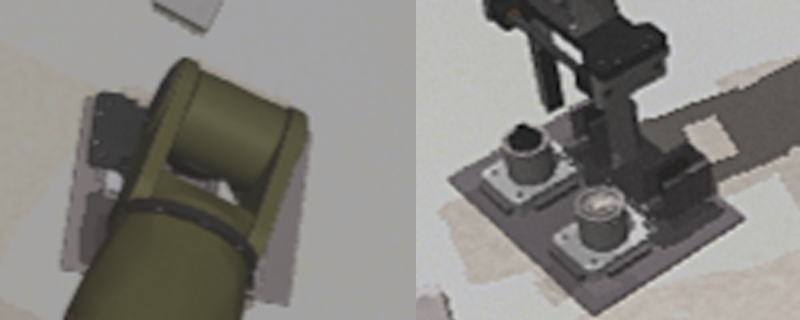

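Picture 4: the jaws hang over the wanted drum. The specimen is at (598,203) in the combined picture, where I predicted it. I'll descend.

Request:
send_rows(series=[[[1, 0, 0, 10, 0], [1, 0, 0, 25, 0], [1, 0, 0, 45, 0], [1, 0, 0, 65, 0], [1, 0, 0, 85, 0], [1, 0, 0, 100, 0], [1, 0, 0, 110, 0], [1, 0, 0, 116, 0], [1, 0, 0, 119, 0], [1, 0, 0, 119, 0]]])

```text
clock: 4.1
eef_pos: [538.6, -197.1, 34.6]
eef_rot: [3.142, -0.0, -0.128]
wrist_force: [-0.2, -0.4, 0.7]
finger_gap: 94.3
```

Request:
send_rows(series=[[[0.75, 0, 0, 0, 0], [0.65, 0, 0, 0, 0], [0.6, 0, 0, 0, 0], [0.56, 0, 0, 0, 0], [0.53, 0, 0, 0, 0], [0.5, 0, 0, 0, 0], [0.48, 0, 0, 0, 0], [0.46, 0, 0, 0, 0], [0.44, 0, 0, 0, 0], [0.42, 0, 0, 0, 0]]], newtons=15)

```text
clock: 5.1
eef_pos: [538.5, -197.1, 34.5]
eef_rot: [3.141, -0.0, -0.128]
wrist_force: [-1.2, -1.4, 0.3]
finger_gap: 47.9
```

Request:
send_rows(series=[[[0.3, 0, 0, 0, 0], [0.3, 0, 0, 0, 0], [0.3, 0, 0, -3, 0], [0.3, 0, 0, -8, 0], [0.3, 0, 0, -16, 0], [0.3, 0, 0, -26, 0], [0.3, 0, 0, -38, 0], [0.3, 0, 0, -50, 0], [0.3, 0, 0, -60, 0], [0.3, 0, 0, -68, 0]]], newtons=45)

```text
clock: 6.1
eef_pos: [538.7, -197.1, 103.8]
eef_rot: [3.141, -0.001, -0.128]
wrist_force: [-0.2, -0.6, -5.6]
finger_gap: 47.4
```

Request:
send_rows(series=[[[0.3, 0, 0, -5, 0], [0.3, 0, 0, -8, 0], [0.3, 0, 0, -10, 0], [0.3, 0, 0, -10, 0], [0.3, 0, 0, -10, 0]]])

```text
clock: 6.6
eef_pos: [538.4, -197.0, 112.1]
eef_rot: [-3.141, 0.001, -0.128]
wrist_force: [-0.3, 0.3, -5.6]
finger_gap: 47.3
```

```bash
python3 - <<'E'
from h import *
s=manip.read_state(); print(s["eef_pos"],s["eef_rot"],s["wrist_force"],s["moment"],s["finger_gap"])
th=0.219; c,si=np.cos(th),np.sin(th)
seat=np.array([688.9,217.4]); ap=seat-122*np.array([c,si]); print("apron",ap)
yaw=s["eef_rot"][2]; d=ap-s["eef_pos"][:2]
print("shift tool",d@[np.cos(yaw),np.sin(yaw)],d@[np.sin(yaw),-np.cos(yaw)],"turn deg",-np.degrees(th-yaw))
q=manip.camera("scene"); save(q,"s2.png",(200,90,130,110),5)
E
```

```text
[ 538.35530495 -196.96587328  112.12441151] [-3.14144636e+00  6.00976155e-04 -1.27548913e-01] [-0.26883993  0.27119465 -5.60270738] [ 0.05824337 -0.08638356 -0.04267961] 47.33998131880603
apron [569.8139467  190.89505877]
shift tool -18.134117778936155 -388.71185024540665 turn deg -19.855790097585334
```

View pics/s2.png

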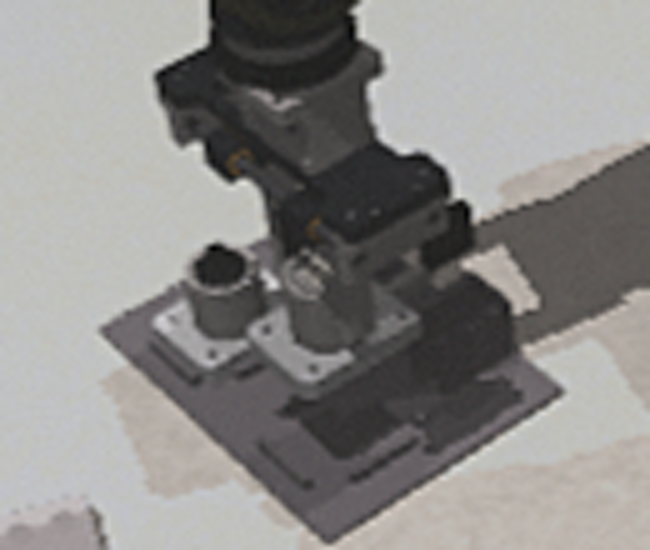

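Picture 5: the module hangs level with the specimen in its recess at (310,270), and the other module stays in the tray. I'll carry it over to the apron.

Request:
send_rows(series=[[[0.3, 0, -4, 0, 0], [0.3, -1, -12, 0, 0], [0.3, -2, -24, 0, 0], [0.3, -3, -40, 0, 0], [0.3, -4, -60, 0, 0], [0.3, -5, -82, 0, 0], [0.3, -6, -104, 0, 0], [0.3, -7, -126, 0, 0], [0.3, -9, -148, 0, 0], [0.3, -10, -170, 0, 0]]])

```text
clock: 7.65
eef_pos: [549.9, -24.9, 112.6]
eef_rot: [-3.141, -0.0, -0.127]
wrist_force: [-0.7, -0.7, -6.3]
finger_gap: 47.2
```

Request:
send_rows(series=[[[0.3, -1, -22, 0, 0], [0.3, -2, -44, 0, 0], [0.3, -4, -66, 0, 0], [0.3, -5, -88, 0, 0], [0.3, -6, -110, 0, 0], [0.3, -7, -132, 0, 0], [0.3, -8, -152, 0, 0], [0.3, -9, -170, 0, 0], [0.3, -10, -185, 0, 0], [0.3, -11, -197, 0, 0]]])

```text
clock: 8.65
eef_pos: [564.0, 171.3, 112.5]
eef_rot: [-3.142, 0.0, -0.127]
wrist_force: [0.1, 0.8, -5.3]
finger_gap: 47.5
```

Request:
send_rows(series=[[[0.3, 0, -8, 0, -1], [0.3, -1, -14, 0, -3], [0.3, -1, -18, 0, -5.5], [0.3, -1, -20, 0, -8.5], [0.3, -1, -20, 0, -11.5], [0.3, -1, -20, 0, -14.5], [0.3, -1, -20, 0, -17], [0.3, -1, -20, 0, -19], [0.3, -1, -20, 0, -19.9], [0.3, -1, -20, 0, -19.9]]])

```text
clock: 9.65
eef_pos: [565.9, 189.5, 112.5]
eef_rot: [3.142, 0.0, 0.22]
wrist_force: [0.1, 0.2, -5.7]
finger_gap: 47.2
```

Request:
send_rows(series=[[[0.3, 0, 0, 0, 0], [0.3, 0, 0, 0, 0], [0.3, 0, 0, 0, 0]]])

```text
clock: 9.95
eef_pos: [565.9, 189.6, 112.5]
eef_rot: [3.142, 0.0, 0.22]
wrist_force: [0.5, -0.2, -5.0]
finger_gap: 47.3
```

```bash
cat > m3.py <<'E'
from fit import *
import sys
np.set_printoptions(precision=3,suppress=True)
s=manip.read_state(); print(s["eef_pos"],s["eef_rot"],s["wrist_force"],s["finger_gap"],s["clock"])
T=manip.camera("top");S=manip.camera("scene")
x,y,z=s["eef_pos"]; und=float(sys.argv[1]) if len(sys.argv)>1 else z-28.2; print("under",und)
zt=und+14; pl=[((-42,-32,zt),(36,-32,zt)),((-42,32,zt),(36,32,zt)),((42,-26,zt),(42,26,zt)),((-42,-32,zt),(-42,32,zt))]
p0=[x,y,.219]
for n,pp in(("T",[T]),("S",[S])): print("plate",n,*fit(pp,pl,p0,rad=(4,2)))
fr=[np.array(proj(S,w)) for w in W(p0,[(a) for a,b in pl])]
im=cv2.resize(S["img"][150:290,240:400,::-1],None,fx=5,fy=5,interpolation=cv2.INTER_CUBIC)
for a,b in pl+[((-185,-46,45),(-75,-46,45))][:0]:
    q=[tuple(int(k) for k in (proj(S,w)-[240,150])*5) for w in W(p0,[a,b])]; cv2.line(im,*q,(0,0,255),1)
sc=[688.9,217.4,.219]
for a,b in rect(-185,-66,-33.5,33.5,45)+[((-66,-33.5,65),(50,-33.5,65)),((-66,33.5,65),(50,33.5,65))]:
    q=[tuple(int(k) for k in (proj(S,w)-[240,150])*5) for w in W(sc,[a,b])]; cv2.line(im,*q,(0,200,0),1)
import time; cv2.imwrite(sys.argv[2] if len(sys.argv)>2 else "pics/s3.png",im)
E
python3 m3.py
```

```text
[565.899 189.612 112.481] [3.142 0.    0.22 ] [ 0.492 -0.214 -4.979] 47.26595954842573 9.95
under 84.28093693149455
plate T [565.581 186.342   0.205] 0.18696149515750068 50
plate S [565.246 190.015   0.211] 0.402518011495808 99
```

View pics/s3.png

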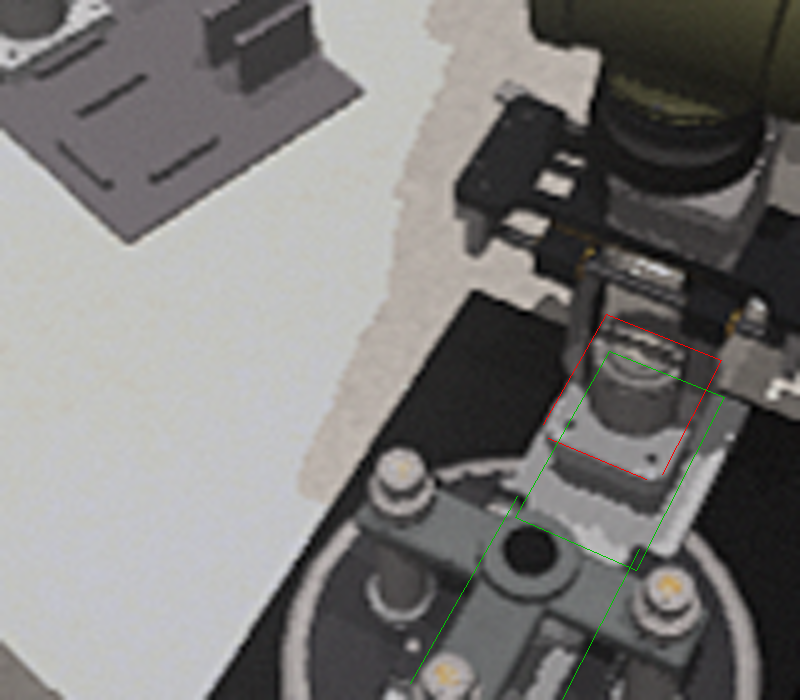

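Picture 6: the module is over the apron and level, with its plate about where the red outline (from the tool pose) puts it. I'll check the microscope pose against the yoke hole and the screws on the posts before lowering.

```bash
python3 - <<'E'
from fit import *
np.set_printoptions(precision=1,suppress=True)
T=manip.camera("top");S=manip.camera("scene"); sc=[688.9,217.4,.219]
pts=W(sc,[(0,0,125),(0,66,155),(0,-66,155)])
for n,p in(("T",T),("S",S)): print(n,[proj(p,w) for w in pts])
print("S hole seen",240+530/5,150+552/5,"screws",240+400/5,150+468/5,240+670/5,150+590/5)
g=cv2.cvtColor(T["img"],cv2.COLOR_RGB2GRAY)
u,v=proj(T,pts[0]).round().astype(int); w=g[v-6:v+7,u-6:u+7]; m=w<45; yy,xx=np.nonzero(m); print("T hole",u-6+xx.mean(),v-6+yy.mean(),m.sum(),w.min())
bed=[((-185,-46,45),(-90,-46,45)),((-185,46,45),(-90,46,45)),((-185,-46,45),(-185,46,45))]
base=rect(-205,145,-130,130,25)
long=[base[0],base[2]]
for n,q in(("T",[T]),("S",[S])): print(n,"bed",fit(q,bed[:2]+base[3:],sc,rad=(3,2)),"base",fit(q,base,sc,rad=(3,2)))
a=T["img"][110:235,250:350,::-1]; a=cv2.resize(a,None,fx=4.5,fy=4.5,interpolation=cv2.INTER_CUBIC)
for sg in bed+base+rect(-66,50,-33.5,33.5,65):
    q=[tuple(int(k) for k in (proj(T,w)-[250,110])*4.5+2) for w in W(sc,sg)]; cv2.line(a,*q,(0,200,0),1)
for w in pts: cv2.circle(a,tuple(int(k) for k in (proj(T,w)-[250,110])*4.5+2),3,(0,0,255),1)
cv2.imwrite("pics/t3.png",a)
E
```

```text
T [array([291.9, 159. ]), array([270.8, 161.1]), array([311.5, 153.4])]
S [array([345.3, 262.9]), array([373.6, 268.1]), array([319.5, 244.3])]
S hole seen 346.0 260.4 screws 320.0 243.6 374.0 268.0
T hole nan nan 0 52
T bed (array([686.7, 210.7,   0.2]), np.float64(0.25593064698857304), 38) base (array([687.9, 217.2,   0.2]), np.float64(0.2016938203781663), 82)
S bed (array([688.4, 215.2,   0.2]), np.float64(0.2331402326664249), 73) base (array([691.4, 218.3,   0.2]), np.float64(0.45820615802483355), 100)<stdin>:8: RuntimeWarning: Mean of empty slice.
  ret = ret.dtype.type(ret / rcount)
```

View pics/t3.png

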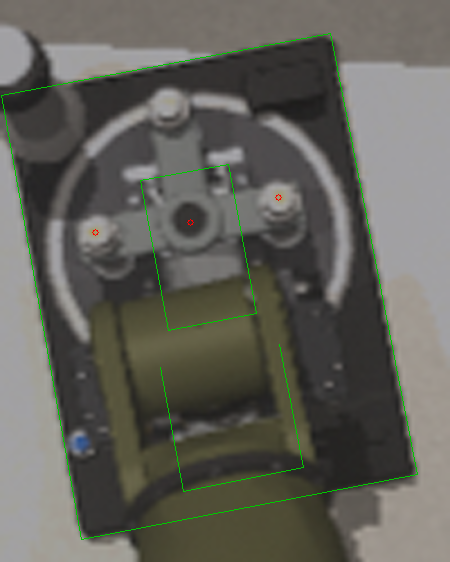

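Picture 7: the outlines and the yoke and screw points overlay the picture within about a pixel, so the microscope pose is good. The module sits at seat x −126, y −0.4. I'll lower it.

Request:
send_rows(series=[[[0.3, 0, 0, 3, 0], [0.3, 0, 0, 8, 0], [0.3, 0, 0, 14, 0], [0.3, 0, 0, 20, 0], [0.3, 0, 0, 26, 0], [0.3, 0, 0, 31, 0], [0.3, 0, 0, 34, 0], [0.3, 0, 0, 36, 0], [0.3, 0, 0, 37, 0], [0.3, 0, 0, 37.5, 0]]])

```text
clock: 11.15
eef_pos: [566.0, 189.6, 75.1]
eef_rot: [3.142, -0.0, 0.22]
wrist_force: [0.2, 0.4, -5.2]
finger_gap: 47.2
```

Request:
send_rows(series=[[[0.3, 0, 0, 0.5, 0], [0.3, 0, 0, 1, 0], [0.3, 0, 0, 1.5, 0], [0.3, 0, 0, 1.5, 0]]])

```text
clock: 11.55
eef_pos: [566.0, 189.6, 73.6]
eef_rot: [-3.142, -0.0, 0.22]
wrist_force: [-0.1, 0.2, -5.3]
finger_gap: 47.2
```

Request:
send_rows(series=[[[0.3, 0, 0, 0.3, 0], [0.3, 0, 0, 0.6, 0], [0.3, 0, 0, 0.8, 0], [0.3, 0, 0, 0.8, 0]]])

```text
clock: 11.95
eef_pos: [566.0, 189.7, 73.5]
eef_rot: [-3.142, -0.001, 0.22]
wrist_force: [-4.1, -2.0, 5.8]
finger_gap: 47.4
```

It's on the bed: the wrist force changed from −5.3 to +5.8 N. I'll open slowly and rise.

Request:
send_rows(series=[[[0.5, 0, 0, -0.4, 0], [0.53, 0, 0, -0.4, 0], [0.56, 0, 0, -0.4, 0], [0.6, 0, 0, -0.4, 0], [0.65, 0, 0, -0.4, 0], [0.72, 0, 0, -0.4, 0], [0.8, 0, 0, -0.4, 0], [0.9, 0, 0, -0.4, 0], [1, 0, 0, -0.4, 0], [1, 0, 0, -0.4, 0]]], newtons=15)

```text
clock: 12.95
eef_pos: [565.9, 189.6, 73.1]
eef_rot: [-3.142, -0.0, 0.22]
wrist_force: [-0.1, -0.5, -0.3]
finger_gap: 93.3
```

Request:
send_rows(series=[[[1, 0, 0, -5, 0], [1, 0, 0, -15, 0], [1, 0, 0, -30, 0], [1, 0, 0, -48, 0], [1, 0, 0, -60, 0], [1, -20, 0, -65, 0], [1, -45, 0, -65, 0], [1, -70, 0, -65, 0], [1, -85, 0, -65, 0], [1, -90, 0, -65, 0]]])

```text
clock: 13.95
eef_pos: [477.3, 169.9, 139.1]
eef_rot: [-3.142, -0.001, 0.22]
wrist_force: [0.4, -0.8, 1.0]
finger_gap: 94.2
```

```bash
sed -i 's/^p0=.*/p0=[566,189.6,.215]/' m3.py; python3 m3.py 45 pics/s4.png
```

```text
[477.331 169.915 139.084] [-3.142 -0.001  0.22 ] [ 0.399 -0.801  1.002] 94.20978195945095 13.95
under 45.0
plate T [546.675 195.15    0.387] 0.7745971435772991 42
plate S [566.471 178.607   0.21 ] 0.41749180748496584 99
```

View pics/s4.png

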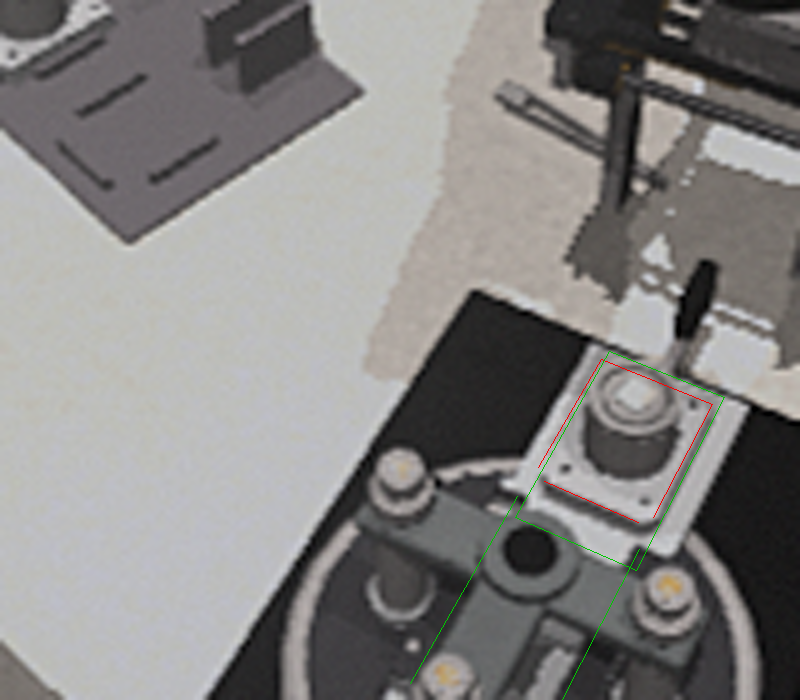

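Picture 8: the module lies on the bed with its front toward the rails, the specimen flat on the drum at (633,392) and the handle at (697,300) clear. The tweezers are untouched. Next I'll refine the module pose using the handle blob.

```bash
cat > m4.py <<'E'
from fit import *
from scipy.optimize import minimize
np.set_printoptions(precision=3,suppress=True)
S=manip.camera("scene")
zt=59; pl=[((-42,-32,zt),(36,-32,zt)),((-42,32,zt),(36,32,zt)),((42,-26,zt),(42,26,zt))]
for r in((1.5,),(1,)):
    print(fit([S],pl,[566,189.6,.215],rad=r))
def hull(pose,x0,x1,y,z0,z1):
    P=W(pose,[(x,s*y,z) for x in(x0,x1) for s in(-1,1) for z in(z0,z1)])
    return cv2.convexHull(np.array([proj(S,w) for w in P],np.float32))
def cen(h): m=cv2.moments(h); return np.array([m["m10"],m["m01"]])/m["m00"],m["m00"]
g=cv2.cvtColor(S["img"],cv2.COLOR_RGB2GRAY)
for yaw in(.19,.205,.22,.235): print(yaw,cen(hull([566,189.6,yaw],-108,-72,6,57,91)))
h=hull([566,189.6,.215],-108,-72,6,57,91); x,y,w,hh=cv2.boundingRect(h); print(x,y,w,hh)
win=(slice(y-4,y+hh+5),slice(x-5,x+w+5)); m=g[win]<62
n,l,st,c=cv2.connectedComponentsWithStats(m.astype(np.uint8))
print([(st[i,4],c[i]+[x-5,y-4]) for i in range(1,n)])
print(g[win])
E
python3 m4.py
```

```text
(array([564.075, 193.396,   0.25 ]), np.float64(0.2182472561002472), 71)
(array([565.282, 189.869,   0.128]), np.float64(0.374433482788674), 71)
0.19 (array([379.639, 210.525]), 110.43910241150297)
0.205 (array([379.176, 210.336]), 109.12015583273023)
0.22 (array([378.711, 210.152]), 107.79517232370563)
0.235 (array([378.244, 209.974]), 106.46395712392405)
373 200 12 20
[(np.int32(82), array([378.768, 209.476])), (np.int32(3), array([375.333, 223.667]))]
[[113 115 110 126 127 112 114 113 116 111 115 115 110 112 114 117 120 117
  117 119 118 116]
 [114 113 107 161 177 109 110 112 113 113 112 110 114 111 115 114 120 115
  115 111 115 112]
 [111 122 131 166 168 107 112 114 113 110 112 113 115 116 116 118 114 113
  112 114 114 115]
 [120 172 200 199 164 100 110 116 117 112 113 117 120 118 119 120 117 113
  111 113 117 115]
 [158 203 193 194 170 117 108 117 120 116 120 121 117 118 119 121 117 115
  115 118 120 120]
 [157 200 194 195 200 166 105 115 117 115 118 114 102 107 111 118 118 120
  118 118 118 117]
 [148 188 182 189 200 172 117 110 113 114 118  84  19  19  50  94 115 117
  118 117
[... 1356 characters left out ...]
4  96 111 113 164 194 191 188
  192 191 194 195]
 [190 189 188 190 194 189 155 114  97  75  90 117 122 168 196 190 190 189
  190 190 187 193]
 [191 193 192 192 196 168 122 124 106  93 123 111 158 201 193 189 189 191
  189 191 190 190]
 [170 188 190 190 183 147 112 120  92  89 111 117 162 194 192 188 190 187
  189 189 190 189]
 [109 150 176 175 159 125 119 101  82 109 108 155 200 193 191 189 189 189
  190 190 192 191]
 [159 162 166 161 144 136 123  84  83 111 120 167 195 190 190 190 189 191
  189 189 188 190]
 [110 139 143 136 145 140 105  55  75  80 146 203 196 190 189 189 191 188
  188 189 189 191]
 [132 118  98 120 159 137  86  34  59  68 124 187 194 187 186 188 190 191
  188 191 188 190]]
```

Request:
send_rows(series=[[[1, 0, 0, 10, 0], [1, 0, 0, 22, 0], [1, 0, 0, 36, 0], [0.8, 0, 0, 50, 0], [0.7, 0, 0, 62, 0], [0.6, 0, 0, 71, 0], [0.5, 0, 0, 76, 0], [0.45, 0, 0, 78, 0], [0.4, 0, 0, 78, 0], [0.35, 0, 0, 78, 0]]])

```text
clock: 15.1
eef_pos: [478.3, 170.1, 60.5]
eef_rot: [-3.142, -0.001, 0.22]
wrist_force: [0.1, -1.1, -0.7]
finger_gap: 41.4
```

Request:
send_rows(series=[[[0.3, 0, 0, 0, 0], [0.26, 0, 0, 0, 0], [0.22, 0, 0, 0, 0], [0.2, 0, 0, 0, 0], [0.18, 0, 0, 0, 0], [0.16, 0, 0, 0, 0], [0.14, 0, 0, 0, 0], [0.12, 0, 0, 0, 0], [0.1, 0, 0, 0, 0], [0.05, 0, 0, 0, 0]]])

```text
clock: 16.1
eef_pos: [478.1, 170.0, 60.1]
eef_rot: [3.142, 0.0, 0.22]
wrist_force: [0.2, -0.8, 0.4]
finger_gap: 11.8
```

Request:
send_rows(series=[[[0, 0, 0, 0, 0], [0, 0, 0, 0, 0], [0, 0, 0, 0, 0]]], newtons=40)

```text
clock: 16.4
eef_pos: [478.0, 170.0, 60.1]
eef_rot: [3.142, 0.0, 0.22]
wrist_force: [-0.5, -0.8, 0.3]
finger_gap: 11.8
```

The handle is gripped, with the gap at 11.8 mm. I'll push in steps.

Request:
send_rows(series=[[[0, 1, 0, 0, 0], [0, 3, 0, 0, 0], [0, 6, 0, 0, 0], [0, 9, 0, 0, 0], [0, 12, 0, 0, 0], [0, 14, 0, 0, 0], [0, 16, 0, 0, 0], [0, 18, 0, 0, 0], [0, 20, 0, 0, 0], [0, 21, 0, 0, 0]]])

```text
clock: 17.4
eef_pos: [498.0, 174.6, 60.1]
eef_rot: [-3.141, 0.002, 0.22]
wrist_force: [-8.1, -1.5, 6.2]
finger_gap: 12.0
```

Request:
send_rows(series=[[[0, 1, 0, 0, 0], [0, 2, 0, 0, 0], [0, 3, 0, 0, 0], [0, 4, 0, 0, 0], [0, 5, 0, 0, 0], [0, 5, 0, 0, 0]]])

```text
clock: 18.0
eef_pos: [503.0, 175.7, 60.1]
eef_rot: [-3.141, 0.001, 0.22]
wrist_force: [-5.8, -0.7, 4.3]
finger_gap: 11.7
```

Request:
send_rows(series=[[[0, 1, 0, 0, 0], [0, 2.5, 0, 0, 0], [0, 4, 0, 0, 0], [0, 5.5, 0, 0, 0], [0, 7, 0, 0, 0], [0, 8.5, 0, 0, 0], [0, 10, 0, 0, 0], [0, 12, 0, 0, 0], [0, 14, 0, 0, 0], [0, 16, 0, 0, 0]]])

```text
clock: 19.0
eef_pos: [517.0, 179.2, 60.1]
eef_rot: [-3.141, 0.005, 0.22]
wrist_force: [-20.9, -2.5, 14.1]
finger_gap: 12.0
```

Request:
send_rows(series=[[[0, 2, 0, 0, 0], [0, 4, 0, 0, 0], [0, 6, 0, 0, 0], [0, 8, 0, 0, 0], [0, 10, 0, 0, 0], [0, 12, 0, 0, 0], [0, 14, 0, 0, 0], [0, 16, 0, 0, 0], [0, 18, 0, 0, 0], [0, 20, 0, 0, 0]]])

```text
clock: 20.0
eef_pos: [537.2, 183.6, 60.1]
eef_rot: [-3.141, 0.004, 0.22]
wrist_force: [-13.5, -3.0, 9.9]
finger_gap: 11.9
```

```bash
python3 - <<'E'
from h import *
s=manip.read_state(); d=s["eef_pos"][:2]-[688.9,217.4]; c,n=np.cos(.219),np.sin(.219)
print("tool in seat",d@[c,n],d@[-n,c],s["wrist_force"],s["moment"])
S=manip.camera("scene"); save(S,"s5.png",(270,170,130,100),6)
E
```

```text
tool in seat -155.45332084015274 -0.029608455230138813 [-13.54089972  -3.0480797    9.89905322] [-0.33067479  2.1863144   0.01645677]
```

View pics/s5.png

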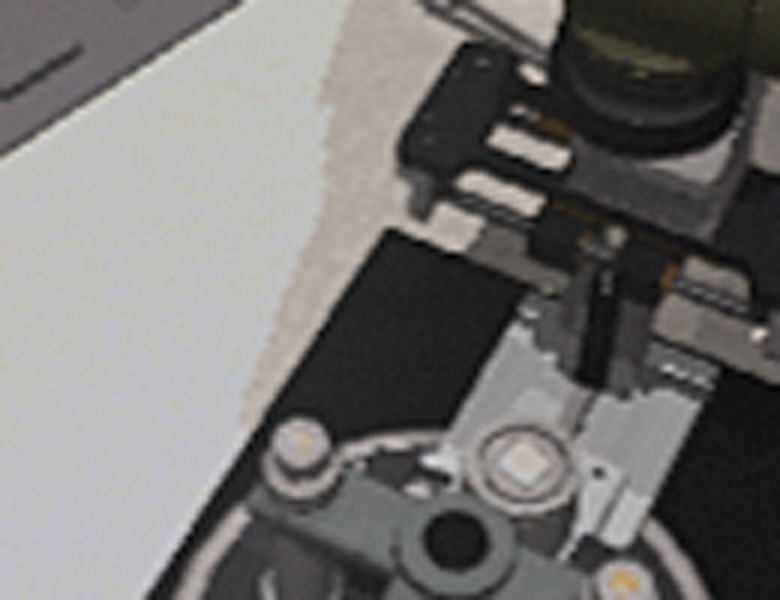

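Picture 9: the module is sliding into the rails with the specimen flat at (525,462), 65 mm still to go. I'll keep pushing.

Request:
send_rows(series=[[[0, 3, 0, 0, 0], [0, 6, 0, 0, 0], [0, 9, 0, 0, 0], [0, 12, 0, 0, 0], [0, 15, 0, 0, 0], [0, 18, 0, 0, 0], [0, 21, 0, 0, 0], [0, 24, 0, 0, 0], [0, 27, 0, 0, 0], [0, 30, 0, 0, 0]]])

```text
clock: 21.05
eef_pos: [566.6, 190.2, 60.0]
eef_rot: [-3.141, 0.004, 0.22]
wrist_force: [-13.3, -1.1, 9.1]
finger_gap: 12.0
```

Request:
send_rows(series=[[[0, 3, 0, 0, 0], [0, 6, 0, 0, 0], [0, 9, 0, 0, 0], [0, 12, 0, 0, 0], [0, 15, 0, 0, 0], [0, 18, 0, 0, 0], [0, 21, 0, 0, 0], [0, 24, 0, 0, 0], [0, 26, 0, 0, 0], [0, 27, 0, 0, 0]]])

```text
clock: 22.05
eef_pos: [593.1, 196.2, 60.1]
eef_rot: [-3.141, 0.003, 0.22]
wrist_force: [-11.5, -1.5, 8.9]
finger_gap: 11.6
```

Request:
send_rows(series=[[[0, 1, 0, 0, 0], [0, 2, 0, 0, 0], [0, 3, 0, 0, 0], [0, 4, 0, 0, 0], [0, 4, 0, 0, 0]]])

```text
clock: 22.55
eef_pos: [597.0, 197.1, 60.0]
eef_rot: [-3.141, 0.003, 0.22]
wrist_force: [-9.9, 0.2, 7.0]
finger_gap: 11.6
```

Request:
send_rows(series=[[[0, 1, 0, 0, 0], [0, 2, 0, 0, 0], [0, 3, 0, 0, 0], [0, 3, 0, 0, 0]]])

```text
clock: 22.95
eef_pos: [599.0, 197.3, 60.1]
eef_rot: [-3.141, 0.006, 0.22]
wrist_force: [-20.0, -4.1, 12.5]
finger_gap: 12.0
```

Request:
send_rows(series=[[[0, 0.5, 0, 0, 0], [0, 1, 0, 0, 0], [0, 1.5, 0, 0, 0], [0, 1.5, 0, 0, 0]]])

```text
clock: 23.35
eef_pos: [599.5, 197.5, 60.0]
eef_rot: [-3.142, 0.008, 0.22]
wrist_force: [-28.0, -6.8, 16.3]
finger_gap: 11.7
```

Request:
send_rows(series=[[[0, 0.5, 0, 0, 0], [0, 1, 0, 0, 0], [0, 1, 0, 0, 0]]])

```text
clock: 23.65
eef_pos: [600.0, 197.6, 59.8]
eef_rot: [3.142, 0.01, 0.22]
wrist_force: [-31.8, -8.1, 18.7]
finger_gap: 11.4
```

```bash
python3 - <<'E'
from h import *
from fit import W
sc=[688.9,217.4,.219]
s=manip.read_state(); d=s["eef_pos"][:2]-sc[:2]; c,n=np.cos(.219),np.sin(.219)
print("tool in seat",d@[c,n],d@[-n,c],s["wrist_force"])
S=manip.camera("scene"); o=(280,190); k=8
a=cv2.resize(S["img"][190:262,280:375,::-1],None,fx=k,fy=k,interpolation=cv2.INTER_CUBIC)
for w in W(sc,[(-42,32,59),(-42,-32,59),(-52,-86,53),(-52,-33.5,65),(0,0,45+56.5)]):
    q=(proj(S,w)-o)*k+k/2; print(q); cv2.circle(a,tuple(int(t) for t in q),4,(0,0,255),1)
cv2.imwrite("pics/s6.png",a)
E
```

```text
tool in seat -91.10275726147535 -0.04579552233831924 [-31.81035205  -8.11249404  18.73906671]
[670.42807445 632.71810016]
[481.72237152 548.84259121]
[342.76472979 466.98325026]
[492.10218427 512.24170431]
[522.66017685 628.23164808]
```

View pics/s6.png

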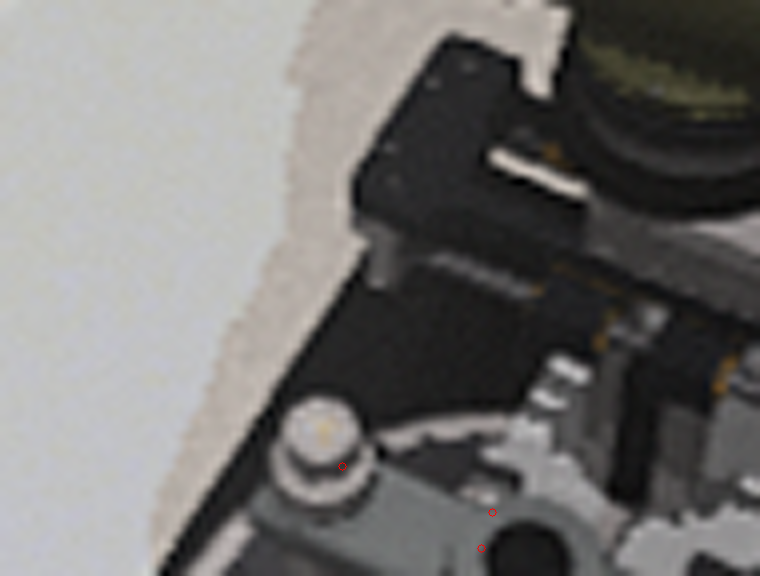

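Picture 10: the module has gone under the yoke, but the catch is hidden from this camera. I'll test it with a gentle tug.

Request:
send_rows(series=[[[0, -1, 0, 0, 0], [0, -2, 0, 0, 0], [0, -3, 0, 0, 0], [0, -3, 0, 0, 0]]])

```text
clock: 24.1
eef_pos: [599.9, 197.5, 59.7]
eef_rot: [-3.141, 0.002, 0.22]
wrist_force: [-5.1, -0.2, 1.2]
finger_gap: 11.9
```

Request:
send_rows(series=[[[0, -1, 0, 0, 0], [0, -2, 0, 0, 0], [0, -3, 0, 0, 0], [0, -3, 0, 0, 0]]])

```text
clock: 24.5
eef_pos: [598.2, 196.6, 59.7]
eef_rot: [3.141, -0.001, 0.22]
wrist_force: [7.1, 0.6, -9.6]
finger_gap: 11.6
```

Request:
send_rows(series=[[[0, -0.5, 0, 0, 0], [0, -1, 0, 0, 0], [0, -1.5, 0, 0, 0], [0, -1.5, 0, 0, 0]]])

```text
clock: 24.9
eef_pos: [597.9, 196.4, 59.8]
eef_rot: [3.141, -0.005, 0.22]
wrist_force: [17.8, 2.9, -15.0]
finger_gap: 11.7
```

Request:
send_rows(series=[[[0, -0.5, 0, 0, 0], [0, -1, 0, 0, 0], [0, -1.5, 0, 0, 0], [0, -1.5, 0, 0, 0]]])

```text
clock: 25.3
eef_pos: [597.4, 196.2, 60.0]
eef_rot: [3.141, -0.007, 0.22]
wrist_force: [24.5, 3.7, -18.9]
finger_gap: 11.7
```

The pull force climbs to 24 N with almost no travel, well above the ~10 N sliding drag, so the catch holds. I'll push the module back against the stop and let go.

Request:
send_rows(series=[[[0, 1, 0, 0, 0], [0, 2, 0, 0, 0], [0, 3, 0, 0, 0], [0, 4, 0, 0, 0], [0, 5, 0, 0, 0], [0, 6, 0, 0, 0], [0, 7, 0, 0, 0], [0, 7.5, 0, 0, 0], [0, 7.5, 0, 0, 0]]])

```text
clock: 26.2
eef_pos: [599.7, 197.4, 60.0]
eef_rot: [3.142, 0.006, 0.22]
wrist_force: [-23.4, -5.0, 10.0]
finger_gap: 11.9
```

Request:
send_rows(series=[[[0.1, -2, 0, 0, 0], [0.14, -2, 0, 0, 0], [0.18, -2, 0, 0, 0], [0.22, -2, 0, 0, 0], [0.28, -2, 0, 0, 0], [0.34, -2, 0, 0, 0], [0.4, -2, 0, 0, 0], [0.45, -2, 0, 0, 0], [0.5, -2, 0, 0, 0], [0.5, -2, 0, 0, 0]]])

```text
clock: 27.2
eef_pos: [600.1, 197.3, 60.1]
eef_rot: [-3.142, -0.0, 0.22]
wrist_force: [-0.4, 0.5, 0.6]
finger_gap: 46.8
```

Request:
send_rows(series=[[[0.5, 0, 0, -5, 0], [0.5, 0, 0, -15, 0], [0.5, 0, 0, -30, 0], [0.5, 0, 0, -48, 0], [0.5, -20, 0, -70, 0], [0.5, -50, 0, -90, 0], [0.5, -90, 0, -105, 0], [0.5, -130, 0, -110, 0], [0.5, -165, 0, -110, 0], [0.5, -180, 0, -110, 0]]])

```text
clock: 28.2
eef_pos: [422.4, 157.7, 171.7]
eef_rot: [-3.141, -0.002, 0.22]
wrist_force: [0.4, 1.0, -0.1]
finger_gap: 46.8
```

```bash
python3 - <<'E'
from fit import *
sc=[688.9,217.4,.219]
S=manip.camera("scene"); T=manip.camera("top")
a=cv2.resize(S["img"][190:265,295:385,::-1],None,fx=5,fy=5,interpolation=cv2.INTER_CUBIC)
b=cv2.resize(T["img"][130:205,265:335,::-1],None,fx=5,fy=5,interpolation=cv2.INTER_CUBIC)
h=rect(-108,-72,-6,6,91)
for im,p,o in((a,S,(295,190)),(b,T,(265,130))):
    for sg in h+[((-42,-32,59),(-42,32,59))]:
        q=[tuple(int(t) for t in (proj(p,w)-o)*5+2) for w in W(sc,sg)]; cv2.line(im,*q,(0,0,255),1)
    q=[tuple(int(t) for t in (proj(p,w)-o)*5+2) for w in W(sc,[(-52,-86,53)])]; cv2.circle(im,q[0],4,(0,255,0),1)
cv2.imwrite("pics/f1.png",np.hstack([a,b]))
E
```

```text
(no output)
```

View pics/f1.png

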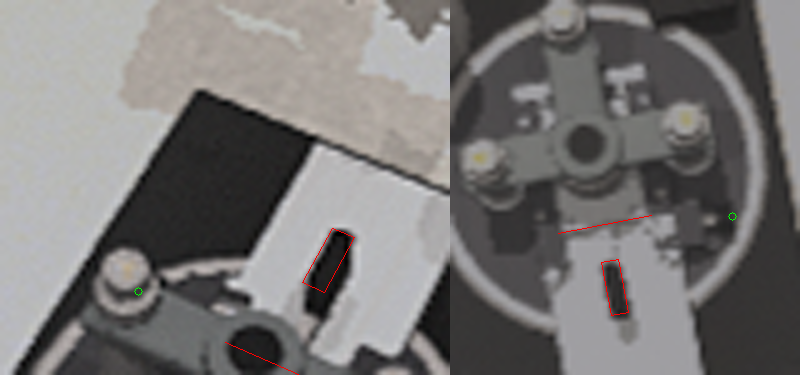

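Picture 11: in the top view the handle lies exactly on the predicted home outline. I'll compare the knob with its picture from the start, when the bolt was fully out.

```bash
python3 - <<'E'
from h import *
T=manip.camera("top"); old=cv2.imread("pics/c1.png")[:500,:400]
new=cv2.resize(T["img"][110:235,250:350,::-1],None,fx=4,fy=4,interpolation=cv2.INTER_CUBIC)
w=(slice(225,300),slice(215,300)); g=lambda i:cv2.cvtColor(i,cv2.COLOR_BGR2GRAY)
print("mean diff",cv2.absdiff(g(old)[w],g(new)[w]).mean())
x0,y0,x1,y1=240,240,285,280
t=g(old)[y0:y1,x0:x1]; r=cv2.matchTemplate(g(new)[y0-30:y1+30,x0-30:x1+30],t,cv2.TM_CCOEFF_NORMED)
_,m,_,l=cv2.minMaxLoc(r); print("match",m,"shift px(1/4)",l[0]-30,l[1]-30)
h=np.hstack([old[200:320,180:300],new[200:320,180:300]]); cv2.imwrite("pics/k.png",cv2.resize(h,None,fx=3,fy=3))
for n in("specimen","plug"):
  for c in("top","scene"):
    p=manip.camera(c); print(n,c,[(np.round(d["rect"]).tolist(),round(d["conf"],2)) for d in manip.find_in(n,p)][:2])
E
```

```text
mean diff 1.0462745098039217
match 0.998755156993866 shift px(1/4) 0 0
specimen top []
specimen scene [([230.0, 130.0, 43.0, 38.0], 0.59)]
plug top [([446.0, 214.0, 11.0, 7.0], 0.59)]
plug scene [([238.0, 136.0, 11.0, 15.0], 0.44)]
```

View pics/k.png

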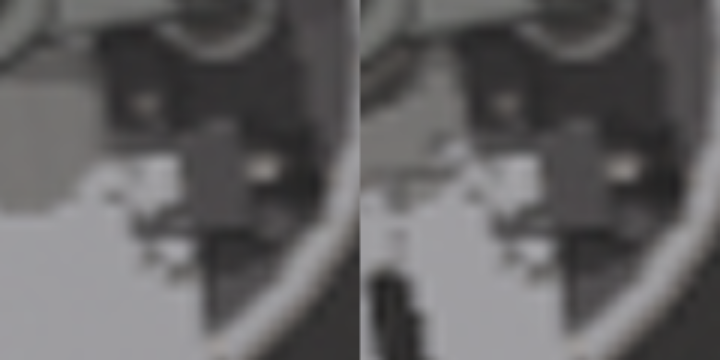

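Picture 12: the knob is in the same place as at the start (match 0.999, zero shift), so the bolt is fully out again. With the handle at home and the tug held, the catch has clicked.

```bash
python3 -c "
from cell import manip
print(manip.sign_off(), manip.read_state()['clock'])"
```

```text
the job is handed in; nothing more can be done
the job is handed in; nothing more can be done
```

The module carrying the specimen is in the microscope, fully home with the spring catch out behind its plate. I handed the job in at about 29 s of the 64 s allowed.

I lifted it by its drum from the tray's left bay and laid it on the apron about 4 mm short of the apron point. I let go there, took it by the handle and pushed it in until it met the end stop. The wrist force peaked at about 37 N.

**Checks that agreed**
- **Home:** the handle lies on the predicted home outline in the top view.
- **Catch:** a tug back met about 25 N with almost no travel, well above the roughly 10 N of sliding drag. I then pushed the module back against the stop before letting go. The catch knob looks the same as at the start, with zero shift in the picture.
- **Robot:** the gripper has backed away and touches nothing.
- **Other things:** the module with the plug is still in the tray. I saw nothing else disturbed, but I did not check every bystander at the end.

**Checks that failed or disagreed**
- **Specimen:** the yoke hides it now, so I could not see it at the end. It was last seen lying flat on the drum halfway through the push. The detector's one late "specimen" report, at 0.59, was a box over the tray and I take it as false.
- **Plate outline fits:** on the apron these were unreliable because they locked onto the bed edges. I used the tool pose and the handle blob instead.

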